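# Square a frozen sample plate into the corner of the reading board

### The arm

A 6-joint arm with a two-finger parallel gripper is mounted at the origin on the work surface. World frame = base frame: x ahead of the robot, y to its left, z up, the work surface at z = 0. Lengths are in m, angles in degrees, forces in N, time in s.
With the tool pointing down it reaches from about 0.3 to 0.75 m from the base axis. Payload 8.5 kg.
Tool frame: the origin (TCP) lies at the very end of the fingers, on their centre line; the grasp point (between the pads) lies 19 mm behind it; z points along the fingers, y is the line along which they close (so a half turn about z gives the same grasp; the last joint's range is limited). The gripper opens to 85 mm and grips with 20 to 120 N. Pads are 22 mm wide; open, the fingers measure 114 mm over their backs; the gripper's body (76 mm by 85 mm) begins 54 mm behind the grasp point. The pads swing forward as they close: fully open they stand 13 mm farther back than shut.
Start: joints at [-79.429, 21.807, 74.336, -0, 83.858, -12.336], TCP at [0.214, -0.507, 0.199] pointing down, gripper open.
Joint ranges: [-178.18, 178.18], [-50.72, 133.34], [12.68, 142.11], [-81.47, 261.47], [9.98, 163.14], [-165.26, 165.26]. Speed limits (degrees/s): [136.94, 136.94, 180, 180, 180, 180].

### API

Orientations are given as a 3x3 rotation matrix whose columns are the frame's x, y, z axes.
In Python, from rig import observe, cams, ticket gives the robot as it stands.
- The arm moves only by the tool move_arm, never from a script. Its arguments are lists of equal length, an entry for each row: "jaw": the finger opening in cm, from 0 to 8.54; "dp": the shift along the tool's x, y, z in cm, a list of three; "turn": the turn, a rotation vector about the tool's x, y, z in rad, a list of three. In form: {"jaw": [jaw, ...], "dp": [[tx, ty, tz], ...], "turn": [[wx, wy, wz], ...]}. A call has 1 to 12 rows; each row shifts and turns the commanded pose from where the row before left it, along the tool's axes as they then stand; what a row does not reach is not made up. A row lasts 1/12 s, in which the tool goes at most 41.7 mm and 7.16 degrees, less where a joint would pass 70% of its speed; a pose out of reach is approached as far as the arm can. A call is refused whole if a number of a shift passes 4.17 or a number of a turn 0.125, either way. A call with a gripper value outside its range is refused whole. The fingers move at their own pace and stop on an object; "force" is the grip in N (left out, the last holds). Time passes only in rows, so rows that do not move let the fingers close. It gives the time, the measured TCP pose, the force, the opening and the grip force at its end, in the units of the state.
- observe(): the state, without advancing time (a new reading comes with each control period).
- cams.get_image(name): name is "side" or "top" or "wrist"; returns (picture, depth): 480x640x3 uint8, red, green, blue; 480x640 float32, m along the optical axis (not along the pixel's ray), 0 where there is no reading.
- cams.calibration(name): a dict with "vertical_fov" (degrees; the focal length in pixels is half the picture's height over the tangent of half this angle, whatever the lens; pixels are square), "cx", "cy" (the principal point, pixels), "view" (4x4, takes a point from world to camera coordinates); the wrist camera has in their place "tool_from_camera" (4x4, takes a point from camera to tool coordinates, whose origin is the TCP and whose axes are the flange's). Camera axes: x right, y up, looking along -z (the intrinsics and any distortion apply to the point x, -y, -z); pixel columns grow to the right and rows downward; lengths in m; the calibration is good to about 2 mm. A picture is of the moment at which its call begins: read the wrist's pose just before it. calibration takes no time and is no camera call.
- ticket.close_job(): hands the job in; it is judged then, once.
Trained networks look in the newest picture that a camera, given by its name, has taken for a name from the list of things; names that differ only in an ending like _2 or _b are one class to them, and where a whole thing is asked for, a point or a joint stands for the part that bears it (a point fixed in the world has none). Each returns a list of dicts, best first, with "p" (0 to 1); they miss things now and then, are a little off and sometimes report something else, mostly with a low value. They report only what shows in the picture. A call takes as long as a camera call. They do not tell look-alikes from the thing itself.
- cams.spot_in(camera, query): "box" ([centre column, centre row, width, height] as shares, 0 to 1, of the picture: columns of its width, rows of its height, round what is visible of it).
- cams.outline_of(camera, query): "mask" (480x640 bool, what is visible of it) and "box" ([centre column, centre row, width, height] as shares, 0 to 1, of the picture: columns of its width, rows of its height, round what is visible of it).
- cams.mark_of(camera, query): "location" ([column, row] as shares, 0 to 1, of the picture: columns of its width, rows of its height: a listed point, or the origin of a listed thing).
The state is a dict: "time_s": time; "q": joint angles; "qvel": joint speeds; "joint_efforts": joint torques, N m; "position": TCP position; "tool_rot": TCP orientation; "ft_force": force on the tool from outside, world axes, zero at the start; "wrist_torque": the same for the moment, N m; "grip_width": finger opening in m; "gripper_force": force on a finger pad.
Only numpy, scipy, OpenCV 4.12 (cv2) and the standard library are available. Lean on these libraries where they do the work, as an engineer would, in place of code of your own. Each camera call takes 0.05 s, during which the arm holds its last target. There are 200 camera calls.

### The job

Take the blue T-handled pusher off its grey stand and use it to nudge the flat aluminium sample plate across the black panel until it sits square in the corner, with its edges against both red fences. Then hang the pusher back on the stand, its handle down in the notches of both posts, and let go. The plate is deep-frozen, so touch it only with the pusher, keep it flat on the panel, and leave the box, bottle and tub where they are.

Things in the scene. Friction and masses are not known exactly. Their poses are not given: they have to be found in the camera images.
- board_corner (a point): Inner corner of the board, on the panel's surface (15 mm above the table), where the inner faces of the two red fences meet: the far fence's face at x = 0 of this point, the left fence's at y = 0. The panel extends 200 mm along -x and 230 mm along -y from here. x and y point square into the two fences, z up.
- board: The fixed reading board: grey slab 212 x 242 mm (x, y), 15 mm thick, with a flat black panel. Red fences 12 mm thick along its far (+x) and left (+y) sides rise 10 mm above the panel; the other two sides are open. Origin at the centre of its underside, axes as the corner's.
- plate_center (a point): Centre (half-way up) of the loose aluminium plate: 70 mm along x, 100 mm along y, 8 mm thick, about 0.15 kg, white labels and blue marks on top. It lies flat on the panel, clear of the fences, up to 0.35 rad from square. Home, its axes match the corner's: a 100 mm edge against the far fence, a 70 mm edge against the left one.
- plate_corner (a point): The corner of the plate that belongs in the board's corner, half-way up the plate (4 mm above its underside), 35 mm along x and 50 mm along y from the plate's centre. Axes as the plate's.
- pusher_grip (a point): Centre of the handle of the blue T-shaped pusher, where to hold it: a level bar 120 mm long (x), 18 mm wide (y), 18 mm tall. From its middle a 12 mm square stem goes down to a white foot, 30 x 30 mm (sides along x and y), 14 mm tall, its underside 69 mm below this point. z up along the stem. About 0.12 kg. The same turned half round.
- pusher_foot (a point): Centre of the underside of the pusher's foot, 69 mm below the centre of the handle. Axes as the pusher's.
- stand_seat (a point): Where the centre of the pusher's handle lies when it hangs centred on the stand: 94 mm above the table, half-way between the two posts; x along the handle (either way round), z up. The handle may start up to 8 mm off along x.
- stand: The fixed grey stand: foot 130 x 80 mm, 10 mm thick; two posts at x = -42 and +42 mm, 12 mm thick (x), 36 mm wide (y), 85 mm tall. The handle rests across their tops, between orange lips 12 mm higher with 26 mm between them; stem and foot hang between the posts. Origin at the centre of its underside, axes as the seat's.
- cryobox: Bystander: loose square cardboard sample box with a white lid, 78 x 78 x 52 mm. Origin at the centre of its underside.
- bottle: Bystander: loose green bottle with a white cap, 56 mm across, 120 mm tall. Origin at the centre of its underside.
- tub: Bystander: loose open white tub, 80 x 80 x 50 mm. Origin at the centre of its underside.
- plate: The same plate; origin at the centre of its underside, 4 mm below the plate's centre. Axes as the plate's.
Not all that is in view belongs to the job. Of the things shaped like the part that bears pusher_grip, the blue one is meant. Of the things that look like the plate, the smaller one is meant.

How it is judged (in metres and radians):
On the way, in this order (a step that is already met when the one before it is completed fails the run):
1. the pusher is lifted off the stand (z of pusher_grip in the frame of stand_seat above 0.03 m), for 0.1 s.
2. with the pusher off the stand, the plate sits square in the corner, against both fences (x of plate_corner in the frame of board_corner between -0.002 and 0.002 m and y of plate_corner in the frame of board_corner between -0.002 and 0.002 m and angle between the x axis of plate_center and the x axis of board_corner, either way round below 0.02 rad and z of plate_corner in the frame of board_corner between 0.001 and 0.007 m and distance between pusher_grip and stand_seat above 0.1 m), for 0.3 s.
At the end, for the whole second after the job is handed in: Plate flat on the panel, its corner within 2 mm of the board's corner in x and y, within 0.02 rad of square. Pusher hanging on the stand, released: handle within 22 mm lengthwise, 6 mm sideways, 4 mm in height of its seat, turned under 0.15 rad, tilted under 0.1 rad (x of plate_corner in the frame of board_corner between -0.002 and 0.002 m and y of plate_corner in the frame of board_corner between -0.002 and 0.002 m and angle between the x axis of plate_center and the x axis of board_corner, either way round below 0.02 rad and z of plate_corner in the frame of board_corner between 0.001 and 0.007 m and x of pusher_grip in the frame of stand_seat between -0.022 and 0.022 m and y of pusher_grip in the frame of stand_seat between -0.006 and 0.006 m and z of pusher_grip in the frame of stand_seat between -0.004 and 0.004 m and angle between the x axis of pusher_grip and the x axis of stand_seat, either way round below 0.15 rad and angle between pusher_grip's own z axis and vertical below 0.1 rad); the robot touches nothing.
It fails at once if the gripper or arm touches the frozen plate (contact force between any of the fingers, the arm and plate above 0.2 N).
It fails at once if the plate is tipped off the panel (angle between plate_center's own z axis and vertical above 0.15 rad).
It fails at once if the box, bottle or tub is moved by more than 20 mm (distance of any of cryobox, bottle, tub from where it was at the start of the episode above 0.02 m).
It also fails if it takes over 61 s, if anything falls off the work surface, if the arm or the gripper's body presses on something with over 40 N, if the wrist force passes 120 N, or if a joint passes its speed limit or range.

## Working session

There is one attempt and no reset: what is moved stays moved. The work goes in short steps, Python scripts to look and compute and a tool call to move; the robot and the scene stay as the last step left them, time stands still between calls to the robot, and variables do not carry over. Pictures are saved under pics/ and viewed, at most 10 in all, crops included, and the job is handed in when it is done.

Besides the shell and the picture viewer there is one more tool, called after "Emit:" as name(argument=value, ...), one argument or row to a line, values as JSON. move_arm: Moves the arm, as the interface text tells. Its arguments: {"type":"object","properties":{"jaw":{"type":"array","items":{"type":"number"}},"dp":{"type":"array","items":{"type":"array","items":{"type":"number"}}},"turn":{"type":"array","items":{"type":"array","items":{"type":"number"}}},"force":{"type":"number"}},"required":["jaw","dp","turn"]}

```bash
mkdir -p pics
cat > h.py <<'E'
import numpy as np, cv2
from rig import observe, cams, ticket
def K(n):
    c=cams.calibration(n); f=240/np.tan(np.radians(c["vertical_fov"])/2); return c,f
def cam2world(n,st=None):
    c,f=K(n)
    if n!="wrist": return np.linalg.inv(np.array(c["view"]))
    T=np.eye(4);T[:3,:3]=st["tool_rot"];T[:3,3]=st["position"]; return T@np.array(c["tool_from_camera"])
def ray(n,u,v,st=None):
    c,f=K(n); M=cam2world(n,st)
    d=np.stack([(np.asarray(u)-c["cx"])/f,-(np.asarray(v)-c["cy"])/f,-np.ones_like(np.asarray(u,float))],-1)
    return M[:3,3],d@M[:3,:3].T
def onz(n,u,v,z,st=None):
    o,d=ray(n,np.asarray(u,float),np.asarray(v,float),st); return o+d*((z-o[2])/d[...,2])[...,None]
def cloud(n,D,st=None):
    v,u=np.mgrid[0:480,0:640]; o,d=ray(n,u.astype(float),v.astype(float),st); return o+d*D[...,None]
E
python3 - <<'E'
from h import *
for n in("top","side","wrist"):
    st=observe(); im,D=cams.get_image(n); cv2.imwrite(f"pics/{n}0.png",im[...,::-1]); np.savez(f"{n}0.npz",im=im,D=D)
    c=cams.calibration(n); print(n,{k:(np.round(v,4).tolist()) for k,v in c.items() if k not in()})
    for q in("board_corner","plate_center","plate_corner","pusher_grip","stand_seat","pusher_foot","cryobox","bottle","tub"):
        r=cams.mark_of(n,q)
        print(q,[(round(a["p"],2),round(a["location"][0]*640,1),round(a["location"][1]*480,1)) for a in r[:3]])
E
```

```text
top {'vertical_fov': 45.0119, 'cx': 315.7694, 'cy': 245.609, 'view': [[0.0026, -1.0, 0.0006, -0.0131], [0.9961, 0.0026, 0.0887, -0.597], [-0.0887, 0.0004, 0.9961, -1.4852], [0.0, 0.0, 0.0, 1.0]]}
board_corner [(0.83, 191.0, 207.1), (0.53, 386.2, 257.6)]
plate_center [(0.94, 222.2, 240.5), (0.6, 169.7, 336.6)]
plate_corner [(0.94, 202.4, 225.6), (0.76, 143.4, 354.3)]
pusher_grip [(0.78, 389.4, 256.7), (0.67, 191.8, 205.4), (0.56, 325.3, 273.1)]
stand_seat [(0.75, 389.4, 256.3)]
pusher_foot [(0.94, 324.1, 272.7), (0.77, 388.7, 260.0), (0.61, 221.5, 238.4)]
cryobox [(0.57, 482.5, 265.4)]
bottle [(0.57, 128.1, 269.6)]
tub [(0.62, 301.0, 176.2)]
side {'vertical_fov': 49.6188, 'cx': 315.8897, 'cy': 240.2618, 'view': [[-0.9388, -0.3444, 0.0117, 0.5604], [0.2746, -0.7273, 0.629, -0.2077], [-0.2081, 0.5937, 0.7773, -1.3697], [0.0, 0.0, 0.0, 1.0]]}
board_corner [(0.66, 237.8, 330.8), (0.16, 280.4, 316.3)]
plate_center [(0.63, 282.1, 315.7)]
plate_corner [(0.9, 259.4, 328.8), (0.61, 251.3, 244.1)]
pusher_grip [(0.64, 346.8, 234.9)]
stand_seat [(0.87, 350.7, 189.7)]
pusher_foot [(0.59, 349.3, 207.5), (0.59, 343.6, 250.6)]
cryobox [(0.62, 378.2, 158.9)]
bottle [(0.77, 268.8, 415.6)]
tub [(0.82, 253.3, 246.6), (0.64, 279.1, 316.9)]
wrist {'vertical_fov': 66.1469, 'cx': 322.1534, 'cy': 236.1087, 'tool_from_camera': [[0.0005, 0.9601, 0.2798, 0.0704], [1.0, -0.0005, 0.0, -0.0001], [0.0002, 0.2798, -0.9601, -0.1758], [0.0, 0.0, 0.0, 1.0]]}
board_corner []
plate_center []
plate_corner []
pusher_grip []
stand_seat []
pusher_foot []
cryobox []
bottle []
tub []
```

View pics/top0.png

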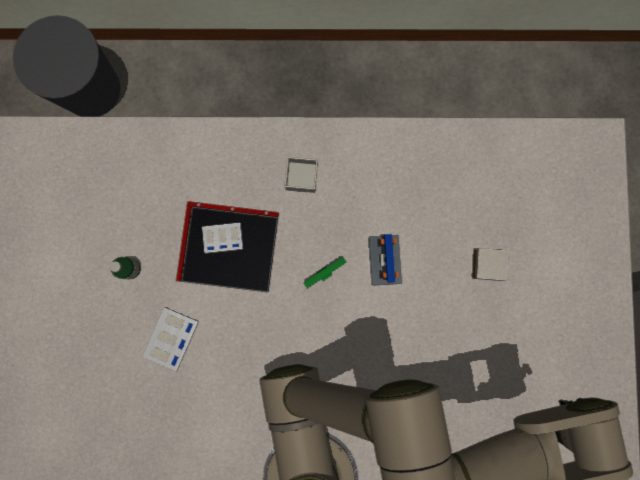

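View pics/side0.png

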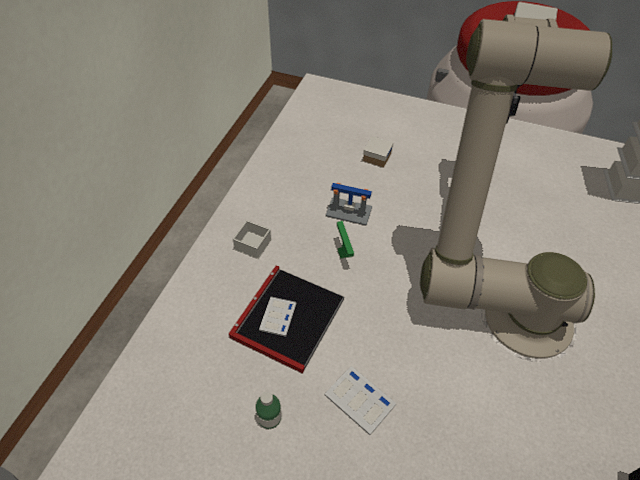

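The top view shows the blue pusher on its stand at about (388,258). The board's red corner is at (187,203) and the small plate at (222,238), while the green look-alike at (325,272) and the big plate at (171,338) are distractors. In the side view the stand is at (350,200) and the board at (287,318).

Run:
```python
from h import *
z=np.load("top0.npz");im,D=z["im"],z["D"];hsv=cv2.cvtColor(im,cv2.COLOR_RGB2HSV)
P=cloud("top",D)
def rect(m,h,name):
    m=m.astype(np.uint8);n,l,s,c=cv2.connectedComponentsWithStats(m); i=1+np.argmax(s[1:,4]); v,u=np.nonzero(l==i)
    X=onz("top",u,v,h)[:,:2]; r=cv2.minAreaRect((X*1000).astype(np.float32)); print(name,s[i,4],r, "depth z",np.median(P[v,u,2]))
box=np.zeros((480,640),bool);box[220:295,365:410]=1
rect(box&(hsv[...,0]>100)&(hsv[...,0]<130)&(hsv[...,1]>150),.103,"pusher")
box[:]=0;box[190:300,170:290]=1
rect(box&(hsv[...,2]<60),.015,"panel")
rect(box&((hsv[...,0]<8)|(hsv[...,0]>172))&(hsv[...,1]>150),.025,"red")
box[:]=0;box[215:260,195:250]=1
rect(box&(hsv[...,2]>110),.023,"plate")
print("corner",onz("top",191.0,207.1,.015),"pc",onz("top",222.2,240.5,.019),"pcor",onz("top",202.4,225.6,.019))
for nm,uv in dict(box=(489,264),bottle=(125,268),tub=(302,175),green=(325,272)).items(): print(nm,onz("top",*uv,.05))
st=observe();print(st["time_s"],st["position"],np.round(st["tool_rot"],3).tolist())
```

```text
pusher 357 ((560.0344848632812, -192.31727600097656), (114.92521667480469, 19.670793533325195), 3.1564104557037354) depth z 0.10198630232818973
panel 5365 ((590.740966796875, 215.8993377685547), (231.10171508789062, 197.55426025390625), 83.26132202148438) depth z 0.015182035529083482
red 516 ((603.1848754882812, 280.62542724609375), (116.94347381591797, 208.1350860595703), 83.21011352539062) depth z 0.024138365510768867
plate 997 ((618.6149291992188, 234.75494384765625), (69.37059020996094, 99.39009094238281), 6.293863296508789) depth z 0.023009827352891365
corner [0.69944658 0.31873835 0.015     ] pc [0.6105089  0.23407304 0.019     ] pcor [0.64975427 0.28681946 0.019     ]
box [ 0.54877056 -0.45554123  0.05      ]
bottle [0.53611011 0.47664974 0.05      ]
tub [0.77895093 0.02469359 0.05      ]
green [ 0.52719086 -0.03533128  0.05      ]
1.5 [ 0.21406603 -0.50660474  0.19853192] [[0.921, 0.389, -0.0], [0.389, -0.921, 0.0], [0.0, -0.0, -1.0]]
```

Emit:
move_arm(
  jaw=[6,6,6,6,6,6,6,6,6,6,6,6],
  dp=[
    [0,0,0],
    [0,0,0],
    [0,0,0],
    [2.8,-2.3,0],
    [2.8,-2.3,0],
    [2.8,-2.3,0],
    [2.8,-2.3,0],
    [2.8,-2.3,0],
    [2.8,-2.3,0],
    [2.8,-2.3,0],
    [2.8,-2.3,0],
    [2.8,-2.3,0],
  ],
  turn=[
    [0,0,0.115],
    [0,0,0.115],
    [0,0,0.114],
    [0,0,0],
    [0,0,0],
    [0,0,0],
    [0,0,0],
    [0,0,0],
    [0,0,0],
    [0,0,0],
    [0,0,0],
    [0,0,0],
  ],
)

```text
time_s: 2.5
position: [0.4553, -0.2844, 0.1987]
tool_rot: [[0.998, 0.056, 0.0], [0.056, -0.998, -0.0], [0.0, 0.0, -1.0]]
ft_force: [0.1, -0.4, 1.1]
grip_width: 0.0601
gripper_force: 0.0
```

Emit:
move_arm(
  jaw=[6,6,6,6,6],
  dp=[
    [2.8,-2.3,0],
    [2.8,-2.3,0],
    [2.8,-2.3,0],
    [2.8,-2.3,0],
    [0,0,0],
  ],
  turn=[
    [0,0,0],
    [0,0,0],
    [0,0,0],
    [0,0,0],
    [0,0,0],
  ],
)

```text
time_s: 2.92
position: [0.5641, -0.1835, 0.1981]
tool_rot: [[0.998, 0.061, 0.001], [0.061, -0.998, 0.001], [0.001, -0.001, -1.0]]
ft_force: [0.5, -0.3, 0.3]
grip_width: 0.06
gripper_force: 0.0
```

Run:
```python
from h import *
st=observe();print(st["time_s"],st["position"],np.round(st["tool_rot"],3).tolist(),np.round(st["q"],1))
im,D=cams.get_image("wrist"); cv2.imwrite("pics/w1.png",im[...,::-1]); np.savez("w1.npz",im=im,D=D)
hsv=cv2.cvtColor(im,cv2.COLOR_RGB2HSV);P=cloud("wrist",D,st)
m=(hsv[...,0]>100)&(hsv[...,0]<130)&(hsv[...,1]>150)&(P[...,2]>.095)
v,u=np.nonzero(m);print(len(u),np.median(P[v,u,2]))
print("blue",cv2.minAreaRect((P[v,u,:2]*1000).astype(np.float32)), cv2.minAreaRect((onz("wrist",u,v,.103,st)[:,:2]*1000).astype(np.float32)))
m=(hsv[...,0]>5)&(hsv[...,0]<22)&(hsv[...,1]>170)&(P[...,2]>.085)
n,l,s,c=cv2.connectedComponentsWithStats(m.astype(np.uint8))
for i in range(1,n):
    if s[i,4]>15: print("orange",s[i],P[l==i].mean(0),np.percentile(P[l==i][:,2],90))
```

```text
2.9167 [ 0.56406882 -0.1834619   0.19812028] [[0.998, 0.061, 0.001], [0.061, -0.998, 0.001], [0.001, -0.001, -1.0]] [-29.5  26.2  67.2   0.1  86.6  57. ]
3340 0.10348329398794767
blue ((567.8865966796875, -194.82630920410156), (134.67184448242188, 19.301965713500977), 4.8900980949401855) ((560.0846557617188, -195.49302673339844), (118.38140106201172, 17.106611251831055), 3.252131938934326)
orange [315 166   6  17  97] [ 0.60206544 -0.17763583  0.10008253] 0.09837742230718252
orange [355 166   7  17 105] [ 0.60330482 -0.20807223  0.0967325 ] 0.09835476520814541
orange [316 268   4  18  72] [ 0.51925896 -0.18242332  0.09584042] 0.09830648070884297
orange [353 268   6  18 100] [ 0.5219621  -0.21282361  0.09879909] 0.09818252532957457
```

View pics/w1.png

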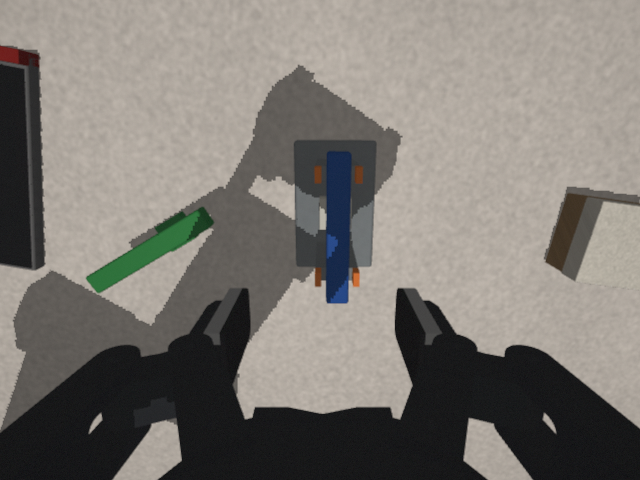

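The wrist view shows the blue handle centred near (339,225) between the four orange lips at (318–358, 175/277). The jaws are aligned with it, and the green pusher is well to the left. Next I'll descend and grip.

Emit:
move_arm(
  jaw=[6,6,6,6,6,6,6,1,1,1,1,1],
  dp=[
    [-0.47,1.15,0],
    [0,0,2.5],
    [0,0,2.5],
    [0,0,2.5],
    [0,0,2.5],
    [0,0,2.3],
    [0,0,0],
    [0,0,0],
    [0,0,0],
    [0,0,0],
    [0,0,0],
    [0,0,0],
  ],
  turn=[
    [0,0,0],
    [0,0,0],
    [0,0,0],
    [0,0,0],
    [0,0,0],
    [0,0,0],
    [0,0,0],
    [0,0,0],
    [0,0,0],
    [0,0,0],
    [0,0,0],
    [0,0,0],
  ],
  force=100,
)

```text
time_s: 3.97
position: [0.5571, -0.1998, 0.0766]
tool_rot: [[0.998, 0.056, 0.002], [0.056, -0.998, -0.001], [0.002, 0.001, -1.0]]
ft_force: [-0.4, 0.3, -0.2]
grip_width: 0.0098
gripper_force: 0.0
```

Run:
```python
from h import *
st=observe();print(st["time_s"],st["position"],st["grip_width"],st["gripper_force"])
im,D=cams.get_image("wrist");im2,D2=cams.get_image("side")
np.savez("w2.npz",im=im,D=D)
o=np.hstack([cv2.resize(im,(480,360)),cv2.resize(im2[140:260,290:410],(320,360))]);cv2.imwrite("pics/w2.png",o[...,::-1])
```

```text
3.9667 [ 0.55710639 -0.19983542  0.07658692] 0.009849678547222044 0.0
```

View pics/w2.png

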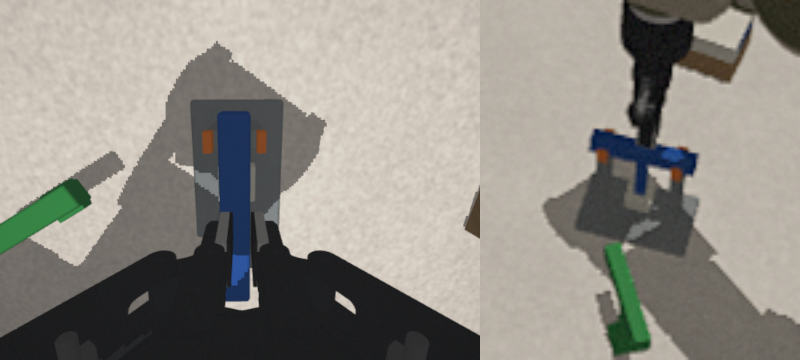

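The wrist crop shows the finger tips at about (222–260, 215) overlapping the handle. The side crop shows the fingers ending at about the handle top. The reported opening of 10 mm doesn't fit an 18 mm handle, so I'll check the heights from depth.

Run:
```python
from h import *
z=np.load("w2.npz");im,D=z["im"],z["D"];st=observe();P=cloud("wrist",D,st)
for r in(270,290,310,330,350,370,390):
    print(r,[(c,im[r,c].tolist(),np.round(P[r,c]*1000).astype(int).tolist()) for c in range(280,361,10)])
hsv=cv2.cvtColor(im,cv2.COLOR_RGB2HSV)
m=(hsv[...,0]>100)&(hsv[...,0]<130)&(hsv[...,1]>150);print(np.median(P[m],0))
v,u=np.nonzero(m&(P[...,2]>.09));print(cv2.minAreaRect((onz("wrist",u,v,.103,st)[:,:2]*1000).astype(np.float32)))
```

```text
270 [(280, [71, 73, 73], [531, -172, 11]), (290, [72, 72, 74], [531, -179, 10]), (300, [28, 48, 88], [568, -189, 103]), (310, [31, 50, 89], [568, -194, 103]), (320, [29, 50, 89], [568, -198, 103]), (330, [28, 48, 87], [569, -202, 104]), (340, [73, 74, 75], [533, -214, 10]), (350, [72, 75, 75], [533, -221, 10]), (360, [72, 74, 75], [534, -228, 10])]
290 [(280, [70, 73, 74], [515, -172, 9]), (290, [65, 67, 68], [522, -180, 24]), (300, [84, 83, 83], [567, -191, 120]), (310, [26, 33, 50], [565, -194, 115]), (320, [27, 48, 87], [559, -199, 103]), (330, [27, 47, 85], [559, -203, 101]), (340, [84, 83, 82], [568, -206, 120]), (350, [83, 81, 81], [568, -210, 121]), (360, [132, 135, 136], [519, -229, 11])]
310 [(280, [27, 28, 28], [562, -184, 129]), (290, [84, 83, 82], [567, -188, 137]), (300, [84, 83, 83], [567, -191, 137]), (310, [25, 30, 48], [557, -195, 118]), (320, [29, 49, 88], [550, -199, 104]), (330, [28, 49, 86], [550, -204, 103]), (340, [25, 26, 26], [567, -205, 136]), (350, [85, 83, 82], [567, -209, 136]), (360, [30, 32, 32], [564, -213, 128])]
330 [(280, [30, 30, 31], [569, -186, 1
[... 832 characters left out ...]
103]), (320, [43, 82, 155], [519, -201, 103]), (330, [26, 47, 85], [519, -206, 103]), (340, [31, 30, 31], [550, -206, 146]), (350, [28, 29, 31], [569, -206, 171]), (360, [29, 28, 30], [574, -208, 178])]
390 [(280, [30, 31, 33], [572, -190, 184]), (290, [28, 29, 30], [572, -192, 184]), (300, [30, 38, 55], [550, -193, 156]), (310, [28, 49, 87], [507, -197, 103]), (320, [25, 47, 86], [507, -202, 103]), (330, [27, 48, 85], [508, -206, 103]), (340, [205, 195, 186], [425, -222, 0]), (350, [27, 26, 28], [564, -206, 173]), (360, [30, 31, 32], [574, -207, 186])]
[ 0.57836812 -0.19638732  0.10298552]
((560.2922973632812, -195.38998413085938), (118.30182647705078, 17.20013427734375), 3.405982732772827)
```

Run:
```python
from h import *
st=observe(); T=np.array(cams.calibration("wrist")["tool_from_camera"]);c,f=K("wrist")
for n in("w1","w2"):
    z=np.load(n+".npz");im,D=z["im"],z["D"];v,u=np.mgrid[0:480,0:640]
    C=np.stack([(u-c["cx"])/f*D,-(v-c["cy"])/f*D,-D],-1);Q=C@T[:3,:3].T+T[:3,3]
    g=(im.max(2)<100)&(np.ptp(im.astype(int),axis=2)<8)&(D>0)&(np.abs(Q[...,0])<.02)&(np.abs(Q[...,1])<.06)&(Q[...,2]<.02)
    for s,lab in((Q[...,1]<0,"L"),(Q[...,1]>0,"R")):
        q=Q[g&s]; print(n,lab,len(q),"zmax pct",np.percentile(q[:,2],[90,97,99,99.8]), "low y range",np.percentile(q[q[:,2]>np.percentile(q[:,2],92)],[5,50,95],axis=0).round(4).tolist())
print(st["q"],st["position"])
```

```text
w1 L 31087 zmax pct [-0.08062911 -0.055774   -0.04654543 -0.04102601] low y range [[-0.0088, -0.0419, -0.0722], [0.0063, -0.03, -0.0598], [0.0105, -0.0296, -0.0428]]
w1 R 30861 zmax pct [-0.08073625 -0.05589845 -0.04681412 -0.04123992] low y range [[-0.0092, 0.03, -0.0723], [0.0063, 0.0305, -0.0599], [0.0106, 0.0421, -0.043]]
w2 L 34345 zmax pct [-0.08412379 -0.06225448 -0.04824807 -0.04052495] low y range [[-0.0039, -0.0245, -0.0803], [0.0098, -0.0099, -0.07], [0.0121, -0.0049, -0.0429]]
w2 R 34319 zmax pct [-0.08366114 -0.06126781 -0.04707817 -0.04048018] low y range [[-0.0063, 0.0053, -0.0799], [0.0094, 0.0098, -0.0692], [0.012, 0.0243, -0.0422]]
[-3.11722601e+01  3.22002183e+01  7.80756662e+01 -7.38319952e-04
  6.96681665e+01  5.56233628e+01] [ 0.55695628 -0.19961224  0.07610527]
```

Run:
```python
from h import *
T=np.array(cams.calibration("wrist")["tool_from_camera"]);c,f=K("wrist")
for n,cols in(("w1",(235,240,245,400,405,410)),("w2",(296,300,342,346,350))):
    z=np.load(n+".npz");im,D=z["im"],z["D"]
    for u in cols:
        rows=np.arange(255,330); d=D[rows,u]
        C=np.stack([(u-c["cx"])/f*d,-(rows-c["cy"])/f*d,-d],-1);Q=C@T[:3,:3].T+T[:3,3]
        k=np.nonzero((Q[:,2]<-.005)&(np.abs(Q[:,0])<.016))[0]
        if len(k): print(n,u,rows[k[0]],Q[k[:4]].round(4).tolist())
```

```text
w1 235 288 [[0.0096, -0.0345, -0.0411], [0.01, -0.0341, -0.0429], [0.0108, -0.0334, -0.0456], [0.0097, -0.0338, -0.0441]]
w1 240 288 [[0.01, -0.0323, -0.0419], [0.0103, -0.032, -0.0434], [0.0102, -0.0318, -0.0442], [0.0097, -0.0319, -0.0439]]
w1 245 288 [[0.0099, -0.0304, -0.0416], [0.0104, -0.0299, -0.0438], [0.01, -0.03, -0.0438], [0.0104, -0.0296, -0.0455]]
w1 400 288 [[0.0103, 0.0307, -0.0424], [0.0102, 0.0306, -0.0431], [0.0103, 0.0303, -0.0443], [0.0096, 0.0305, -0.0437]]
w1 405 288 [[0.0098, 0.0329, -0.0414], [0.0102, 0.0325, -0.0433], [0.0104, 0.0322, -0.0446], [0.0101, 0.0322, -0.0447]]
w1 410 288 [[0.0102, 0.0347, -0.0422], [0.0105, 0.0343, -0.0438], [0.0105, 0.0341, -0.0447], [0.01, 0.0341, -0.0447]]
w2 296 261 [[0.016, -0.0111, -0.0273], [0.0153, -0.0112, -0.0267], [0.0147, -0.0112, -0.0263], [0.0145, -0.0111, -0.0269]]
w2 300 262 [[0.0155, -0.0094, -0.0272], [0.0153, -0.0094, -0.0278], [0.0145, -0.0094, -0.0269], [0.0141, -0.0094, -0.0271]]
w2 342 283 [[0.0104, 0.0082, -0.0378], [0.0103, 0.0081, -0.0387], [0.0099, 0.0081, -0.0387], [0.0103, 0.008, -0.0406]]
w2 346 283 [[0.0098, 0.0099, -0.0365], [0.0102, 0.0097, -0.0385], [0.0099, 0.0097, -0.0387], [0.0103, 0.0096, -0.0406]]
w2 350 283 [[0.0103, 0.0114, -0.0376], [0.0101, 0.0114, -0.0382], [0.0099, 0.0113, -0.0386], [0.0102, 0.0112, -0.0403]]
```

The depth data shows the fingers actually end about 37 mm behind the reported TCP, so the jaws closed above the handle. It's harmless: I'll open, align and go 37 mm lower.

Emit:
move_arm(
  jaw=[6,6,6,6,6,6,6,1,1,1,1,1],
  dp=[
    [0.34,-0.4,0],
    [0,0,0],
    [0,0,0],
    [0,0,0],
    [0,0,1.9],
    [0,0,1.8],
    [0,0,0],
    [0,0,0],
    [0,0,0],
    [0,0,0],
    [0,0,0],
    [0,0,0],
  ],
  turn=[
    [0,0,0],
    [0,0,0],
    [0,0,0],
    [0,0,0],
    [0,0,0],
    [0,0,0],
    [0,0,0],
    [0,0,0],
    [0,0,0],
    [0,0,0],
    [0,0,0],
    [0,0,0],
  ],
  force=100,
)

```text
time_s: 5.07
position: [0.5605, -0.1957, 0.0398]
tool_rot: [[0.998, 0.056, 0.002], [0.056, -0.998, -0.001], [0.002, 0.001, -1.0]]
ft_force: [-0.1, 0.8, 6.5]
grip_width: 0.0165
gripper_force: 97.9
```

```bash
cat > look.py <<'E'
from h import *
st=observe();print(st["time_s"],st["position"].round(4) if hasattr(st["position"],"round") else st["position"],"w",st["grip_width"],"gf",st["gripper_force"],"ft",np.round(st["ft_force"],1),"yaw",np.degrees(np.arctan2(st["tool_rot"][1][0],st["tool_rot"][0][0])))
E
python3 look.py
```

```text
5.0667 [ 0.5605 -0.1957  0.0398] w 0.016513231270821216 gf 97.94724941253662 ft [-0.1  0.8  6.5] yaw 3.1966705453302255
```

Gripped at 98 N. I'll lift, turn to the board's yaw and carry the pusher over.

Emit:
move_arm(
  jaw=[1,1,1,1,1,1,1,1,1,1,1,1],
  dp=[
    [0,0,-1],
    [0,0,-2.5],
    [0,0,-2.5],
    [0,0,-2.5],
    [0,0,-1.5],
    [0,0,0],
    [0,0,0],
    [-0.2,-1.5,0],
    [-0.4,-3,0],
    [-0.4,-3.5,0],
    [-0.5,-3.5,0],
    [-0.5,-3.5,0],
  ],
  turn=[
    [0,0,0],
    [0,0,0],
    [0,0,0],
    [0,0,0],
    [0,0,0],
    [0,0,0.087],
    [0,0,0.086],
    [0,0,0],
    [0,0,0],
    [0,0,0],
    [0,0,0],
    [0,0,0],
  ],
)

```text
time_s: 6.07
position: [0.557, -0.0418, 0.1389]
tool_rot: [[0.993, -0.115, -0.0], [-0.115, -0.993, 0.0], [-0.0, -0.0, -1.0]]
ft_force: [0.4, 0.8, -1.2]
grip_width: 0.0165
gripper_force: 97.6
```

Emit:
move_arm(
  jaw=[1,1,1,1,1,1,1,1,1,1],
  dp=[
    [-0.5,-3.5,0],
    [-0.5,-3.5,0],
    [-0.5,-3.5,0],
    [-0.5,-3.5,0],
    [-0.5,-3.5,0],
    [-0.5,-3.5,0],
    [-0.5,-3.5,0],
    [-0.4,-2.7,0],
    [-0.3,-1.7,0],
    [0,0,0],
  ],
  turn=[
    [0,0,0],
    [0,0,0],
    [0,0,0],
    [0,0,0],
    [0,0,0],
    [0,0,0],
    [0,0,0],
    [0,0,0],
    [0,0,0],
    [0,0,0],
  ],
)

```text
time_s: 6.9
position: [0.5482, 0.2518, 0.1387]
tool_rot: [[0.994, -0.111, -0.0], [-0.111, -0.994, 0.001], [-0.001, -0.001, -1.0]]
ft_force: [-0.5, -0.2, -1.2]
grip_width: 0.0161
gripper_force: 97.7
```

```bash
cat > seen.py <<'E'
import sys
from h import *
n=sys.argv[1]; st=observe()
im,D=cams.get_image("wrist"); np.savez(n+".npz",im=im,D=D); im2,D2=cams.get_image("top"); np.savez(n+"t.npz",im=im2,D=D2)
o=np.hstack([cv2.resize(im,(480,360)),cv2.resize(im2[180:315,165:285],(320,360))]);cv2.imwrite(f"pics/{n}.png",o[...,::-1])
E
python3 look.py; python3 seen.py w3
```

```text
6.9 [0.5482 0.2518 0.1387] w 0.016127408738350224 gf 97.73674964904785 ft [-0.5 -0.2 -1.2] yaw -6.362610910535157
```

View pics/w3.png

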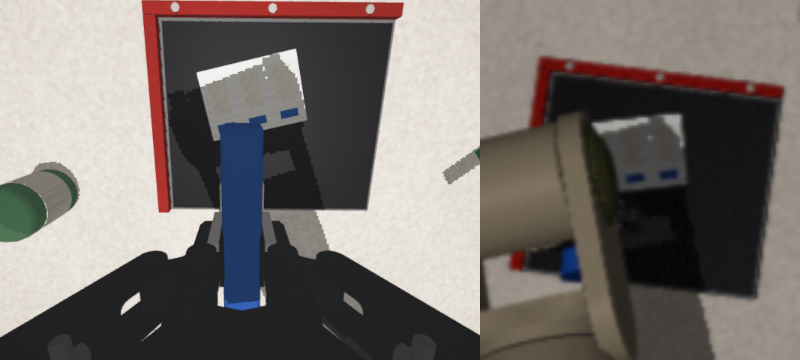

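The wrist view shows the board's corner at about (157,18) and the plate from (197,72) to (305,122), tilted relative to the board. The pusher is held upright in the jaws, behind the plate's near edge. The top crop agrees, though the arm partly hides it.

```bash
cat > meas.py <<'E'
import sys
from h import *
def fitline(p): 
    for _ in range(3):
        vx,vy,x0,y0=cv2.fitLine(p.astype(np.float32),cv2.DIST_HUBER,0,.001,.001).ravel(); n=np.array([-vy,vx]);r=(p-[x0,y0])@n
        p=p[np.abs(r)<max(.0015,1.5*np.std(r))]
    return np.array([x0,y0]),np.array([vx,vy]),len(p)
def board(im,st,R0,C0):
    hsv=cv2.cvtColor(im,cv2.COLOR_RGB2HSV); red=(((hsv[...,0]<8)|(hsv[...,0]>172))&(hsv[...,1]>130)&(hsv[...,2]>60))
    v,u=np.nonzero(red&~np.roll(red,-1,0)); X=onz("wrist",u,v+.5,.015,st)[:,:2]; b=(X-C0)@R0
    pf=X[(abs(b[:,0])<.012)&(b[:,1]<-.015)&(b[:,1]>-.2)]
    v,u=np.nonzero(red&~np.roll(red,-1,1)); X=onz("wrist",u+.5,v,.015,st)[:,:2]; b=(X-C0)@R0
    pl=X[(abs(b[:,1])<.012)&(b[:,0]<-.015)&(b[:,0]>-.19)]
    a,da,na=fitline(pf);c,dc,nc=fitline(pl)
    if da[1]<0:da=-da
    if dc[0]<0:dc=-dc
    t=np.linalg.solve(np.c_[da,-dc],c-a); C=a+t[0]*da
    print("far yaw",np.degrees(np.arctan2(-da[0],da[1])),na,"left yaw",np.degrees(np.arctan2(dc[1],dc[0])),nc,"corner",C.round(4)); return C
if __name__=="__main__":
    n=sys.argv[1]; z=np.load(n+".npz");im,D=z["im"],z["D"];st=observe()
    y=np.radians(-6.74);R0=np.array([[np.cos(y),-np.sin(y)],[np.sin(y),np.cos(y)]]);C0=np.array([.7035,.3184])
    C=board(im,st,R0,C0)
    P=cloud("wrist",D,st); b=(P[...,:2]-C)@R0; hsv=cv2.cvtColor(im,cv2.COLOR_RGB2HSV)
    m=(P[...,2]>.018)&(P[...,2]<.032)&(b[...,0]<-.0 )&(b[...,1]<-.0)&(b[...,0]>-.19)&(b[...,1]>-.22)&(hsv[...,2]>70)&~((hsv[...,1]>120)&((hsv[...,0]<8)|(hsv[...,0]>172)))
    k,l,s,_=cv2.connectedComponentsWithStats(m.astype(np.uint8)); i=1+np.argmax(s[1:,4]); v,u=np.nonzero(l==i)
    q=(onz("wrist",u,v,.023,st)[:,:2]-C)@R0
    (cx,cy),(w,h),a=cv2.minAreaRect((q*1000).astype(np.float32)); print("plate in board mm",len(u),(round(cx,1),round(cy,1)),(round(w,1),round(h,1)),round(a,2))
    print("z med",np.median(P[v,u,2]), "box",cv2.boxPoints(((cx,cy),(w,h),a)).round(1).tolist())
    p=(np.array(st["position"])[:2]-C)@R0;print("tcp in board mm",(p*1000).round(1),"z",st["position"][2])
E
python3 meas.py w3
```

```text
far yaw -7.018248 255 left yaw -7.0510573 223 corner [0.7017 0.3126]
plate in board mm 11700 (-74.0, -93.0) (69.8, 100.0) 12.83
z med 0.02361404064969075 box [[-119.0999984741211, -52.0], [-96.9000015258789, -149.5], [-28.799999237060547, -134.0], [-51.0, -36.5]]
tcp in board mm [-144.2  -81.6] z 0.13862123541655852
```

Emit:
move_arm(
  jaw=[1,1,1,1,1,1,1,1],
  dp=[
    [0,0.5,2],
    [0,0,2.5],
    [0,0,2.5],
    [0,0,2],
    [0,0,1],
    [0,0,0.6],
    [0,0,0],
    [0,0,0],
  ],
  turn=[
    [0,0,0.0117],
    [0,0,0],
    [0,0,0],
    [0,0,0],
    [0,0,0],
    [0,0,0],
    [0,0,0],
    [0,0,0],
  ],
)

```text
time_s: 7.67
position: [0.5497, 0.2428, 0.0335]
tool_rot: [[0.992, -0.129, 0.001], [-0.129, -0.992, 0.0], [0.001, -0.0, -1.0]]
ft_force: [0.2, 1.1, 0.4]
grip_width: 0.0163
gripper_force: 97.7
```

```bash
cat > b.py <<'E'
from h import *
st=observe();y=np.radians(-7.03);R=np.array([[np.cos(y),-np.sin(y)],[np.sin(y),np.cos(y)]])
print(st["time_s"],"tcp board",((np.array(st["position"])[:2]-[.7017,.3126])@R*1000).round(1),"z",round(st["position"][2],4),"yaw",np.degrees(np.arctan2(st["tool_rot"][1][0],st["tool_rot"][0][0])).round(2),"F board",(np.array(st["ft_force"])[:2]@R).round(1),round(st["ft_force"][2],1),"w",round(st["grip_width"],4))
E
python3 b.py
```

```text
7.6667 tcp board [-142.3  -87.9] z 0.0335 yaw -7.4 F board [0.1 1.1] 0.4 w 0.0163
```

Emit:
move_arm(
  jaw=[1,1,1,1,1,1,1,1,1,1,1,1],
  dp=[
    [0.3,0,0.15],
    [0.4,0,0],
    [0.4,0,0],
    [0.4,0,0],
    [0.4,0,0],
    [0.4,0,0],
    [0.4,0,0],
    [0.4,0,0],
    [0.4,0,0],
    [0.4,0,0],
    [0.4,0,0],
    [0,0,0],
  ],
  turn=[
    [0,0,-0.006],
    [0,0,0],
    [0,0,0],
    [0,0,0],
    [0,0,0],
    [0,0,0],
    [0,0,0],
    [0,0,0],
    [0,0,0],
    [0,0,0],
    [0,0,0],
    [0,0,0],
  ],
)

```text
time_s: 8.67
position: [0.5928, 0.2374, 0.0309]
tool_rot: [[0.992, -0.123, 0.001], [-0.123, -0.992, -0.0], [0.001, -0.0, -1.0]]
ft_force: [0.3, 0.2, -1.9]
grip_width: 0.0167
gripper_force: 98.0
```

```bash
python3 b.py; python3 seen.py w4; python3 meas.py w4
```

```text
8.6667 tcp board [-98.9 -88. ] z 0.0309 yaw -7.06 F board [0.3 0.2] -1.9 w 0.0167
far yaw -6.8283563 386 left yaw -6.8960395 255 corner [0.7001 0.3165]
plate in board mm 24520 (-47.9, -100.2) (69.9, 99.8) 2.68
z med 0.023691661147731788 box [[-85.0999984741211, -52.0], [-80.5, -151.6999969482422], [-10.699999809265137, -148.5], [-15.399999618530273, -48.70000076293945]]
tcp in board mm [-97.9 -91.2] z 0.03101614777765612
```

View pics/w4.png

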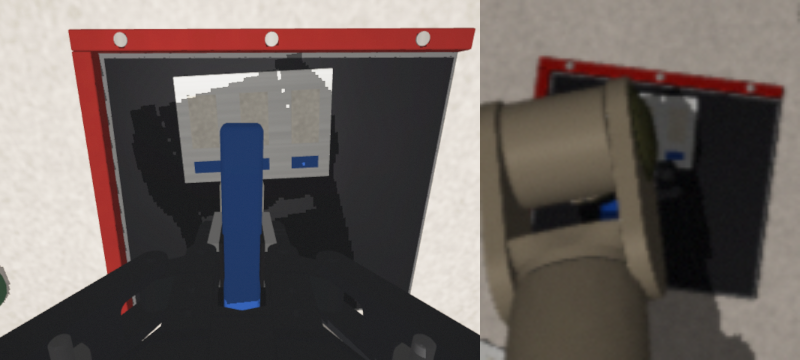

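The plate is now nearly square, about 13 mm from the far fence, and the foot sits against its near edge. I'll press on to the fence slowly.

Emit:
move_arm(
  jaw=[1,1,1,1,1,1,1],
  dp=[
    [0.3,0,0],
    [0.3,0,0],
    [0.3,0,0],
    [0.2,0,0],
    [0.1,0,0],
    [0.1,0,0],
    [0,0,0],
  ],
  turn=[
    [0,0,0],
    [0,0,0],
    [0,0,0],
    [0,0,0],
    [0,0,0],
    [0,0,0],
    [0,0,0],
  ],
)

```text
time_s: 9.35
position: [0.6049, 0.236, 0.031]
tool_rot: [[0.992, -0.123, 0.0], [-0.123, -0.992, -0.0], [0.0, 0.0, -1.0]]
ft_force: [-1.2, 0.1, 0.1]
grip_width: 0.0164
gripper_force: 98.1
```

```bash
cat > s.sh <<'E'
python3 b.py; python3 seen.py $1; python3 meas.py $1
E
bash s.sh w5
```

```text
9.35 tcp board [-86.7 -87.9] z 0.031 yaw -7.04 F board [-1.2 -0.1] 0.1 w 0.0164
far yaw -7.009547 379 left yaw -6.926374 241 corner [0.7009 0.3164]
plate in board mm 24215 (-37.2, -102.1) (99.8, 69.2) 89.73
z med 0.023631281296493445 box [[-72.0, -151.89999389648438], [-2.9000000953674316, -152.1999969482422], [-2.4000000953674316, -52.400001525878906], [-71.5999984741211, -52.0]]
tcp in board mm [-86.  -91.1] z 0.030972640914218162
```

Emit:
move_arm(
  jaw=[1,1,1,1,1],
  dp=[
    [0.1,0,0],
    [0.1,0,0],
    [0.1,0,0],
    [0,0,0],
    [0,0,0],
  ],
  turn=[
    [0,0,0],
    [0,0,0],
    [0,0,0],
    [0,0,0],
    [0,0,0],
  ],
)

```text
time_s: 9.87
position: [0.6067, 0.2358, 0.0311]
tool_rot: [[0.992, -0.122, -0.002], [-0.122, -0.992, -0.0], [-0.002, 0.0, -1.0]]
ft_force: [-5.1, 0.4, 3.2]
grip_width: 0.0167
gripper_force: 98.6
```

```bash
bash s.sh w6
```

```text
9.8667 tcp board [-84.9 -87.9] z 0.0311 yaw -7.03 F board [-5.1 -0.2] 3.2 w 0.0167
far yaw -6.920372 378 left yaw -6.922677 237 corner [0.701  0.3164]
plate in board mm 24372 (-35.9, -103.4) (110.2, 69.7) 89.74
z med 0.0236443018037744 box [[-71.0, -158.3000030517578], [-1.2999999523162842, -158.6999969482422], [-0.800000011920929, -48.5], [-70.5, -48.099998474121094]]
tcp in board mm [-84.3 -91.1] z 0.031053466105479363
```

Contact force is 5 N, so the plate is flush on the far fence. Now I'll go round to the plate's right edge.

Emit:
move_arm(
  jaw=[1,1,1,1,1,1,1,1,1,1,1,1],
  dp=[
    [-0.8,0,0],
    [-1.2,0,0],
    [0,1.5,0],
    [0,2.5,0],
    [0,2.5,0],
    [0,2.6,0],
    [0,0,0],
    [2,0,0],
    [2.4,0,0],
    [2.3,0,0],
    [0,0,0],
    [0,0,0],
  ],
  turn=[
    [0,0,0],
    [0,0,0],
    [0,0,0],
    [0,0,0],
    [0,0,0],
    [0,0,0],
    [0,0,0],
    [0,0,0],
    [0,0,0],
    [0,0,0],
    [0,0,0],
    [0,0,0],
  ],
)

```text
time_s: 10.97
position: [0.6438, 0.1392, 0.0307]
tool_rot: [[0.992, -0.123, 0.001], [-0.123, -0.992, -0.0], [0.001, -0.0, -1.0]]
ft_force: [-0.1, 0.1, -1.4]
grip_width: 0.0166
gripper_force: 98.1
```

```bash
sed -i 's/.7017,.3126/.7010,.3164/; s/-7.03/-6.95/' b.py; sed -i 's/-6.74/-6.95/; s/.7035,.3184/.7010,.3164/' meas.py; bash s.sh w7
```

```text
10.9667 tcp board [ -35.3 -182.9] z 0.0307 yaw -7.08 F board [-0.1  0. ] -1.4 w 0.0166
far yaw -7.00756 291 left yaw -6.9913473 133 corner [0.6976 0.3174]
plate in board mm 22709 (-34.2, -103.1) (101.0, 68.8) 89.96
z med 0.02380394607372638 box [[-68.5999984741211, -153.5], [0.10000000149011612, -153.60000610351562], [0.20000000298023224, -52.599998474121094], [-68.5, -52.599998474121094]]
tcp in board mm [ -33.2 -183.1] z 0.030804472138606896
```

View pics/w7.png

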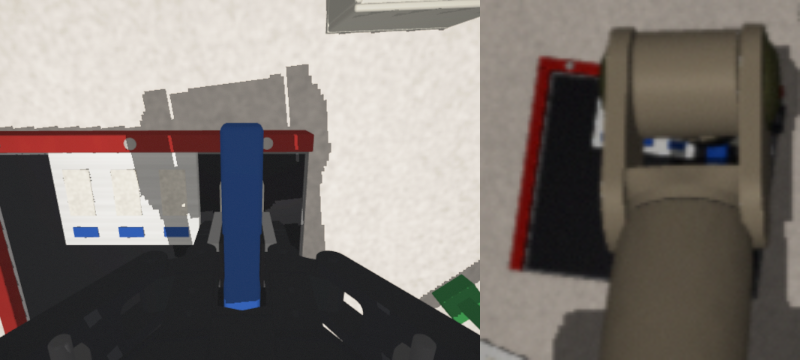

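The plate lies flush along the far fence, its right edge at x≈198 px in the wrist crop. The foot is just right of it with a gap of about 15 mm. Now pushing left (tool −y).

Emit:
move_arm(
  jaw=[1,1,1,1,1,1,1,1,1,1,1,1],
  dp=[
    [0,-0.6,0],
    [0,-0.6,0],
    [0,-0.4,0],
    [0,-0.4,0],
    [0,-0.5,0],
    [0,-0.5,0],
    [0,-0.5,0],
    [0,-0.5,0],
    [0,-0.5,0],
    [0,-0.5,0],
    [0,-0.5,0],
    [0,-0.5,0],
  ],
  turn=[
    [0,0,0],
    [0,0,0],
    [0,0,0],
    [0,0,0],
    [0,0,0],
    [0,0,0],
    [0,0,0],
    [0,0,0],
    [0,0,0],
    [0,0,0],
    [0,0,0],
    [0,0,0],
  ],
)

```text
time_s: 12.07
position: [0.6505, 0.1996, 0.031]
tool_rot: [[0.992, -0.123, -0.0], [-0.123, -0.992, -0.0], [-0.0, 0.0, -1.0]]
ft_force: [-1.5, -2.9, 0.5]
grip_width: 0.0166
gripper_force: 98.2
```

```bash
bash s.sh w8
```

```text
12.0667 tcp board [ -36. -122.] z 0.031 yaw -7.04 F board [-1.2 -3.1] 0.5 w 0.0166
far yaw -6.9585943 293 left yaw -6.8558016 154 corner [0.6993 0.3176]
plate in board mm 21716 (-34.6, -57.8) (68.7, 100.4) 0.01
z med 0.023692115820754242 box [[-69.0, -7.599999904632568], [-69.0, -108.0], [-0.30000001192092896, -108.0], [-0.30000001192092896, -7.599999904632568]]
tcp in board mm [ -34.1 -122.2] z 0.030904248378607765
```

Emit:
move_arm(
  jaw=[1,1,1,1,1,1,1],
  dp=[
    [0,-0.2,0],
    [0,-0.2,0],
    [0,-0.1,0],
    [0,-0.1,0],
    [0,-0.1,0],
    [0,0,0],
    [0,0,0],
  ],
  turn=[
    [0,0,0],
    [0,0,0],
    [0,0,0],
    [0,0,0],
    [0,0,0],
    [0,0,0],
    [0,0,0],
  ],
)

```text
time_s: 12.75
position: [0.6514, 0.2062, 0.031]
tool_rot: [[0.992, -0.123, 0.0], [-0.123, -0.992, 0.0], [0.0, -0.0, -1.0]]
ft_force: [-1.2, -0.1, -1.5]
grip_width: 0.0167
gripper_force: 98.0
```

Emit:
move_arm(
  jaw=[1,1,1],
  dp=[
    [0,-0.1,0],
    [0,0,0],
    [0,0,0],
  ],
  turn=[
    [0,0,0],
    [0,0,0],
    [0,0,0],
  ],
)

```text
time_s: 13.0
position: [0.6515, 0.2065, 0.0311]
tool_rot: [[0.992, -0.123, -0.0], [-0.123, -0.992, -0.001], [-0.0, 0.001, -1.0]]
ft_force: [-2.9, -4.5, 0.2]
grip_width: 0.0167
gripper_force: 98.2
```

```bash
bash s.sh w9
```

```text
13.0 tcp board [ -35.8 -115.1] z 0.0311 yaw -7.05 F board [-2.4 -4.9] 0.2 w 0.0167
far yaw -6.8010416 292 left yaw -2.7517684 108 corner [0.6996 0.3238]
plate in board mm 21617 (-34.3, -57.6) (100.8, 68.2) 89.92
z med 0.023679836107837027 box [[-68.5, -108.0], [-0.30000001192092896, -108.0999984741211], [-0.10000000149011612, -7.300000190734863], [-68.30000305175781, -7.199999809265137]]
tcp in board mm [ -33.5 -122.2] z 0.031092244291640987
```

Emit:
move_arm(
  jaw=[1,1,1],
  dp=[
    [0,-0.1,0],
    [0,0,0],
    [0,0,0],
  ],
  turn=[
    [0,0,0],
    [0,0,0],
    [0,0,0],
  ],
)

```text
time_s: 13.35
position: [0.6516, 0.2068, 0.0312]
tool_rot: [[0.992, -0.123, -0.001], [-0.123, -0.992, -0.002], [-0.0, 0.002, -1.0]]
ft_force: [-2.3, -7.6, -0.8]
grip_width: 0.0166
gripper_force: 98.4
```

```bash
bash s.sh w10
```

```text
13.35 tcp board [ -35.8 -114.8] z 0.0312 yaw -7.06 F board [-1.4 -7.8] -0.8 w 0.0166
far yaw -6.834626 292 left yaw -2.7026815 109 corner [0.6996 0.3238]
plate in board mm 21589 (-34.1, -57.5) (69.0, 100.7) 0.33
z med 0.02364549834991525 box [[-68.9000015258789, -7.400000095367432], [-68.30000305175781, -108.0], [0.6000000238418579, -107.5999984741211], [0.10000000149011612, -7.0]]
tcp in board mm [ -33.6 -121.9] z 0.03113987749684255
```

View pics/w10.png

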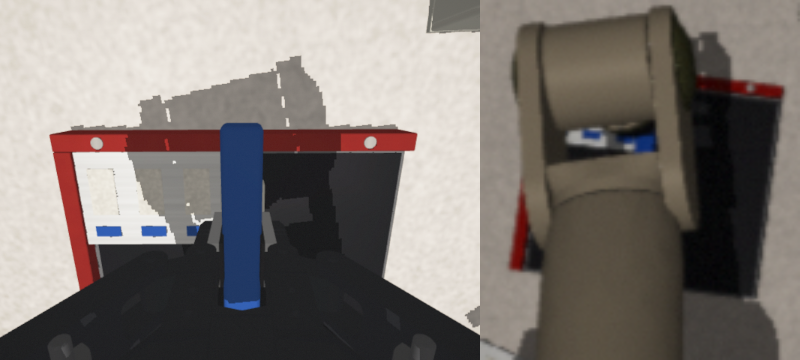

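Force rises stiffly to 8 N, and the plate touches the left fence in the image. I'll go back to the near edge for a final light press in +x.

Emit:
move_arm(
  jaw=[1,1,1,1,1,1,1,1,1,1,1],
  dp=[
    [0,0.7,0],
    [0,1,0],
    [-1.8,0,0],
    [-2.5,0,0],
    [-2.5,0,0],
    [0,0,0],
    [0,-2,0],
    [0,-3,0],
    [0,-3,0],
    [0,0,0],
    [0,0,0],
  ],
  turn=[
    [0,0,0],
    [0,0,0],
    [0,0,0],
    [0,0,0],
    [0,0,0],
    [0,0,0],
    [0,0,0],
    [0,0,0],
    [0,0,0],
    [0,0,0],
    [0,0,0],
  ],
)

```text
time_s: 14.37
position: [0.5921, 0.2801, 0.0309]
tool_rot: [[0.993, -0.121, 0.001], [-0.121, -0.993, 0.001], [0.001, -0.001, -1.0]]
ft_force: [-0.7, -1.6, -1.3]
grip_width: 0.0166
gripper_force: 98.3
```

Emit:
move_arm(
  jaw=[1,1,1,1,1,1,1,1],
  dp=[
    [0.5,0,0],
    [0.4,0,0],
    [0.4,0,0],
    [0.3,0,0],
    [0.1,0,0],
    [0.1,0,0],
    [0,0,0],
    [0,0,0],
  ],
  turn=[
    [0,0,0],
    [0,0,0],
    [0,0,0],
    [0,0,0],
    [0,0,0],
    [0,0,0],
    [0,0,0],
    [0,0,0],
  ],
)

```text
time_s: 15.03
position: [0.6097, 0.2767, 0.031]
tool_rot: [[0.992, -0.123, -0.0], [-0.123, -0.992, -0.0], [-0.0, 0.0, -1.0]]
ft_force: [0.8, 1.1, -1.5]
grip_width: 0.0169
gripper_force: 98.3
```

```bash
bash s.sh w11
```

```text
15.0333 tcp board [-85.9 -50.5] z 0.031 yaw -7.04 F board [0.7 1.2] -1.5 w 0.0169
far yaw -7.004834 379 left yaw -5.4095182 215 corner [0.7014 0.3193]
plate in board mm 24964 (-35.6, -57.6) (70.2, 108.9) 0.09
z med 0.02367530499331902 box [[-70.80000305175781, -3.200000047683716], [-70.5999984741211, -112.0999984741211], [-0.4000000059604645, -112.0], [-0.6000000238418579, -3.0999999046325684]]
tcp in board mm [-86.  -53.3] z 0.03104689441968741
```

Emit:
move_arm(
  jaw=[1,1,1,1,1],
  dp=[
    [0.1,0,0],
    [0.1,0,0],
    [0.05,0,0],
    [0,0,0],
    [0,0,0],
  ],
  turn=[
    [0,0,0],
    [0,0,0],
    [0,0,0],
    [0,0,0],
    [0,0,0],
  ],
)

```text
time_s: 15.55
position: [0.6116, 0.2766, 0.0311]
tool_rot: [[0.992, -0.122, -0.001], [-0.122, -0.992, 0.0], [-0.001, 0.0, -1.0]]
ft_force: [-4.8, -0.1, 1.8]
grip_width: 0.0164
gripper_force: 98.7
```

```bash
python3 b.py
```

```text
15.55 tcp board [-84.  -50.3] z 0.0311 yaw -7.03 F board [-4.8 -0.7] 1.8 w 0.0164
```

Emit:
move_arm(
  jaw=[1,1,1,1,1,1,1,1,1,1],
  dp=[
    [-0.8,0,0],
    [-2.2,0,0],
    [-2.5,1,0],
    [-2.5,2,0],
    [0,1,-2.5],
    [0,0,-3],
    [0,0,-3],
    [0,0,-2.3],
    [0,0,0],
    [0,0,0],
  ],
  turn=[
    [0,0,0],
    [0,0,0],
    [0,0,0],
    [0,0,0],
    [0,0,0],
    [0,0,0],
    [0,0,0],
    [0,0,0],
    [0,0,0],
    [0,0,0],
  ],
)

```text
time_s: 16.38
position: [0.5284, 0.2466, 0.1399]
tool_rot: [[0.992, -0.123, 0.003], [-0.123, -0.992, 0.001], [0.003, -0.001, -1.0]]
ft_force: [-0.4, 0.5, -2.4]
grip_width: 0.0164
gripper_force: 98.4
```

```bash
bash s.sh w12; python3 look.py
python3 - <<'E'
import cv2,numpy as np
im=np.load("w12.npz")["im"];cv2.imwrite("pics/w12b.png",cv2.resize(im[0:300,100:500],(800,600))[...,::-1])
E
```

```text
16.3833 tcp board [-162.9  -90.2] z 0.1399 yaw -7.04 F board [-0.4  0.4] -2.4 w 0.0164
16.4833 [0.5273 0.2464 0.1378] w 0.016388943572053102 gf 98.3650553226471 ft [-0.8  0.  -1.8] yaw -7.043419533560281Traceback (most recent call last):
  File "meas.py", line 22, in <module>
    C=board(im,st,R0,C0)
  File "meas.py", line 14, in board
    a,da,na=fitline(pf);c,dc,nc=fitline(pl)
            ~~~~~~~^^^^
  File "meas.py", line 5, in fitline
    vx,vy,x0,y0=cv2.fitLine(p.astype(np.float32),cv2.DIST_HUBER,0,.001,.001).ravel(); n=np.array([-vy,vx]);r=(p-[x0,y0])@n
                ~~~~~~~~~~~^^^^^^^^^^^^^^^^^^^^^^^^^^^^^^^^^^^^^^^^^^^^^^^^^
cv2.error: OpenCV(4.12.0) /io/opencv/modules/imgproc/src/linefit.cpp:50: error: (-215:Assertion failed) count > 0 in function 'fitLine2D_wods'
```

View pics/w12b.png

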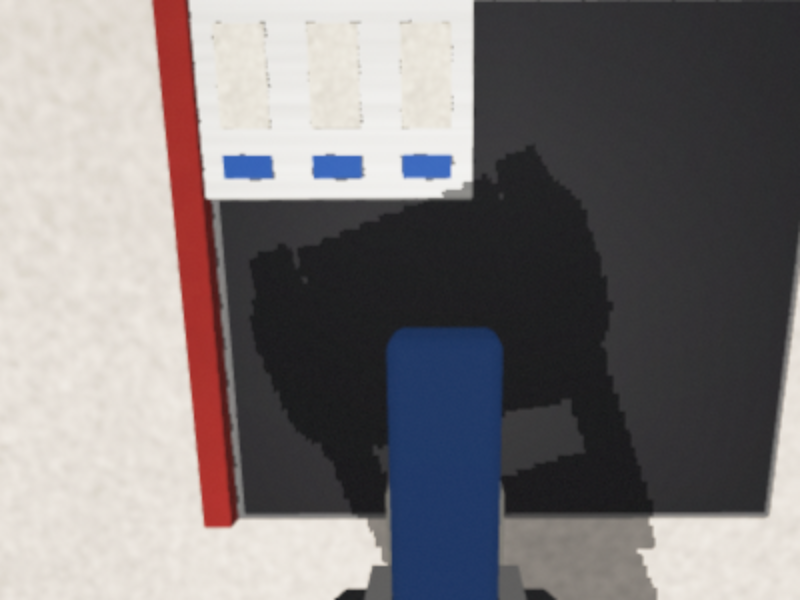

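The plate's left edge lies flush along the left fence and it's square with the panel edges. Next I'll check how the handle sits in the grip.

Run:
```python
from h import *
T=np.array(cams.calibration("wrist")["tool_from_camera"]);c,f=K("wrist")
v,u=np.mgrid[0:480,0:640]
for n in("w3","w12"):
    z=np.load(n+".npz");im,D=z["im"],z["D"];hsv=cv2.cvtColor(im,cv2.COLOR_RGB2HSV)
    Q=np.stack([(u-c["cx"])/f*D,-(v-c["cy"])/f*D,-D],-1)@T[:3,:3].T+T[:3,3]
    m=(hsv[...,0]>100)&(hsv[...,0]<130)&(hsv[...,1]>140)&(abs(Q[...,1])<.02)&(Q[...,2]<-.05)&(Q[...,2]>-.08)
    q=Q[m]; p=np.polyfit(q[:,0],q[:,2],1); py=np.polyfit(q[:,0],q[:,1],1)
    print(n,len(q),"x ends",np.percentile(q[:,0],[.5,99.5]).round(4),"tilt",p.round(4),"y",py.round(4))
```

```text
w3 12680 x ends [-0.029   0.0589] tilt [ 0.0089 -0.0636] y [-0.0009  0.0002]
w12 12676 x ends [-0.029   0.0589] tilt [ 0.0086 -0.0636] y [-0.0012  0.0002]
```

Emit:
move_arm(
  jaw=[1,1,1,1,1,1,1,1,1,1,1,1],
  dp=[
    [0,0,0],
    [0,0,0],
    [0,1.5,0],
    [0.1,3.5,0],
    [0.1,3.5,0],
    [0.1,3.5,0],
    [0.1,3.5,0],
    [0.1,3.5,0],
    [0.1,3.5,0],
    [0.1,3.5,0],
    [0.1,3.5,0],
    [0.05,3.5,0],
  ],
  turn=[
    [0,0,-0.089],
    [0,0,-0.09],
    [0,0,0],
    [0,0,0],
    [0,0,0],
    [0,0,0],
    [0,0,0],
    [0,0,0],
    [0,0,0],
    [0,0,0],
    [0,0,0],
    [0,0,0],
  ],
)

```text
time_s: 17.48
position: [0.5542, -0.084, 0.1374]
tool_rot: [[0.998, 0.056, -0.002], [0.056, -0.998, 0.001], [-0.002, -0.001, -1.0]]
ft_force: [1.9, 0.4, -1.3]
grip_width: 0.0165
gripper_force: 98.3
```

Emit:
move_arm(
  jaw=[1,1,1,1,1,1],
  dp=[
    [0,3.5,0],
    [0,3.5,0],
    [0,2.5,0],
    [0,1.8,0],
    [0,0,0],
    [0,0,0],
  ],
  turn=[
    [0,0,0],
    [0,0,0],
    [0,0,0],
    [0,0,0],
    [0,0,0],
    [0,0,0],
  ],
)

```text
time_s: 17.98
position: [0.5606, -0.1956, 0.1373]
tool_rot: [[0.999, 0.055, -0.002], [0.055, -0.999, 0.001], [-0.002, -0.002, -1.0]]
ft_force: [-0.6, 0.2, -1.5]
grip_width: 0.0168
gripper_force: 98.3
```

```bash
cat > g.py <<'E'
from h import *
st=observe();R=np.array(st["tool_rot"]);d=np.array([.5605,-.1957,.0398])-st["position"];y=np.degrees(np.arctan2(R[1,0],R[0,0]))
print(st["time_s"],np.round(st["position"],4),"tool d cm",(R.T@d*100).round(2),"turn z",-np.radians(3.2-y),np.round(st["ft_force"],1),R[:,2].round(4))
E
python3 g.py
```

```text
17.9833 [ 0.5606 -0.1956  0.1373] tool d cm [0.01 0.03 9.75] turn z -0.0012268036930912463 [-0.6  0.2 -1.5] [-0.0023  0.0015 -1.    ]
```

Emit:
move_arm(
  jaw=[1,1,1,1,1,1,1,1,1],
  dp=[
    [0,0,1.5],
    [0,0,2],
    [0,0,2],
    [0,0,1.7],
    [0,0,1],
    [0,0,0.8],
    [0,0,0.6],
    [0,0,0],
    [0,0,0],
  ],
  turn=[
    [0,0,0],
    [0,0,0],
    [0,0,0],
    [0,0,0],
    [0,0,0],
    [0,0,0],
    [0,0,0],
    [0,0,0],
    [0,0,0],
  ],
)

```text
time_s: 18.73
position: [0.5615, -0.1952, 0.0434]
tool_rot: [[0.998, 0.056, 0.001], [0.056, -0.998, -0.0], [0.001, 0.0, -1.0]]
ft_force: [0.6, -0.1, -1.3]
grip_width: 0.0167
gripper_force: 98.3
```

```bash
python3 g.py
```

```text
18.7333 [ 0.5615 -0.1952  0.0434] tool d cm [-0.1   0.04  0.36] turn z 0.0004209713076179235 [ 0.6 -0.1 -1.3] [ 6.e-04 -3.e-04 -1.e+00]
```

Emit:
move_arm(
  jaw=[1,1,1,1],
  dp=[
    [0,0.03,0.15],
    [0,0,0.15],
    [0,0,0.05],
    [0,0,0],
  ],
  turn=[
    [0,0,0],
    [0,0,0],
    [0,0,0],
    [0,0,0],
  ],
)

```text
time_s: 19.07
position: [0.5614, -0.1957, 0.0399]
tool_rot: [[0.998, 0.056, 0.001], [0.056, -0.998, -0.0], [0.001, 0.0, -1.0]]
ft_force: [0.5, 0.2, 0.2]
grip_width: 0.0161
gripper_force: 98.7
```

```bash
python3 g.py
```

```text
19.0667 [ 0.5614 -0.1957  0.0399] tool d cm [-0.09 -0.01  0.01] turn z 0.0001600607755503129 [0.5 0.2 0.2] [ 6.e-04 -3.e-04 -1.e+00]
```

Seated, with the pusher's weight now taken by the stand. I'll open and lift straight away.

Emit:
move_arm(
  jaw=[4,6,6,6,6,6,6,6,6,6,6],
  dp=[
    [0,0,0],
    [0,0,0],
    [0,0,0],
    [0,0,0],
    [0,0,-1],
    [0,0,-2.5],
    [0,0,-3.5],
    [0,0,-3.5],
    [0,0,-3.5],
    [0,0,0],
    [0,0,0],
  ],
  turn=[
    [0,0,0],
    [0,0,0],
    [0,0,0],
    [0,0,0],
    [0,0,0],
    [0,0,0],
    [0,0,0],
    [0,0,0],
    [0,0,0],
    [0,0,0],
    [0,0,0],
  ],
)

```text
time_s: 19.98
position: [0.5619, -0.1959, 0.1822]
tool_rot: [[0.998, 0.056, 0.004], [0.056, -0.998, -0.003], [0.004, 0.003, -1.0]]
ft_force: [0.0, 1.0, -0.6]
grip_width: 0.0598
gripper_force: 0.0
```

```bash
python3 look.py
python3 - <<'E'
from h import *
st=observe();im,D=cams.get_image("wrist");hsv=cv2.cvtColor(im,cv2.COLOR_RGB2HSV);P=cloud("wrist",D,st)
m=(hsv[...,0]>100)&(hsv[...,0]<130)&(hsv[...,1]>150)&(P[...,2]>.09)
v,u=np.nonzero(m);print(np.median(P[m][:,2]),cv2.minAreaRect((onz("wrist",u,v,.103,st)[:,:2]*1000).astype(np.float32)))
t,_=cams.get_image("top")
o=np.hstack([cv2.resize(im,(400,300)),cv2.resize(t[180:315,165:345],(400,300))]);cv2.imwrite("pics/fin.png",o[...,::-1])
E
```

```text
19.9833 [ 0.5619 -0.1959  0.1822] w 0.05978860988940377 gf 0.0 ft [ 0.   1.  -0.6] yaw 3.2213178157018456
0.10349452864454683 ((561.0867309570312, -195.74063110351562), (118.11906433105469, 17.029924392700195), 3.367509603500366)
```

View pics/fin.png

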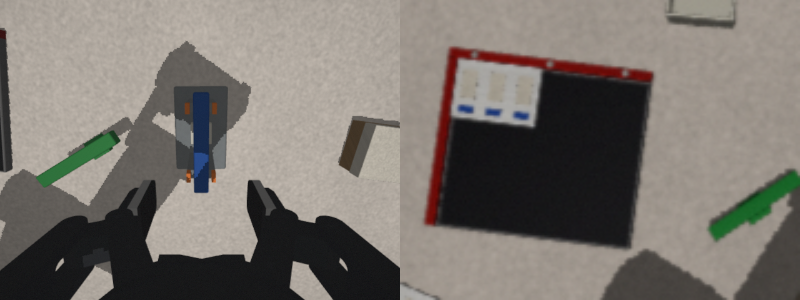

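The pusher is back in its notches at (201,140) in the left picture, and the jaws are open and clear of it. The plate sits square in the red corner at (455,58) in the right picture.

```bash
python3 -c "
from rig import ticket; print(ticket.close_job())"
```

```text
the job is handed in; nothing more can be done
None
```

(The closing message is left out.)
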